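Seat the cross-pin tube insert in the block mixer

TASK

Of the two dark tube inserts on the bench, take the one with the cross pin through its body and set it upright in the mouth of the mixer's well with the pin lying on the rim, well away from the two slots (about 40 degrees or more). Then turn it, pressing lightly, until the pin lines up with the slots and drops in, and leave the insert released, upright and fully home on the floor of the well. Leave the plain insert where it stands.

Things in the scene. Friction and masses are not known exactly. Their poses are not given: they have to be found in the camera images.
- insert_grip (a point): Centre of the white bar handle (40 long, 14 thick, 32 high) on top of the insert to fit: 250 g dark upright cylinder, 56 across, 46 high, lowest 10 tapering to 44 across, brass cross pin 12 thick, 84 long, sticking out both sides, its axis 24 above the underside. The point is on the axis, 62 above the underside. x: along pin and handle; y: across the handle; z up. Half turns fit. All in mm.
- plain_grip (a point): The other insert, to be left alone: the same dark cylinder and white handle but with no cross pin. The point is the centre of its handle, 62 mm above its underside; x runs along the handle, z up.
- well (a point): Centre of the mouth, level with the rim, of the well in the fixed mixer: white foot 150 x 150, bare-metal block 124 x 124, top (rim) 60 above the bench. Round hole 66 across, 34 deep, with two opposite slots 26 wide, full depth, reaching 48 from the axis. x: along the slots; z up. The insert's handle centre is 44 above this point with the pin on the rim, 28 above it when fully home. All in mm.
Not all that is in view belongs to the job. Of the things shaped like the part that bears well, the aluminium one is meant.

How it is judged:
By the outcome, as a careful person would: the job done as asked, in the order asked, and still so for the second after the job is handed in, with the robot touching nothing.
It also fails if it takes over 43 s, if anything falls off the work surface, if the arm or the gripper's body presses on something with over 40 N, if the wrist force passes 120 N, or if a joint passes its speed limit or range.

ROBOT

A 6-joint arm with a two-finger parallel gripper is mounted at the origin on the work surface. World frame = base frame: x ahead of the robot, y to its left, z up, the work surface at z = 0. Lengths are in m, angles in rad, forces in N, time in s.
With the tool pointing down it reaches from about 0.35 to 0.875 m from the base axis. Payload 15.5 kg.
Tool frame: the origin (TCP) lies midway between the tips of the shut fingers; the grasp point (between the pads) lies 19 mm behind it; z points along the fingers, y is the direction in which the jaws open and shut (so a half turn about z gives the same grasp; the last joint's range is limited). The gripper opens to 85 mm and grips with 20 to 120 N. Pads are 22 mm wide; open, the fingers measure 114 mm over their backs; the gripper's body (76 mm by 85 mm) begins 54 mm behind the grasp point. The pads swing forward as they close: fully open they stand 13 mm farther back than shut.
Start: joints at [-1.444, 0.494, 1.345, -0, 1.302, -0.096], TCP at [0.138, -0.61, 0.231] pointing down, gripper open.
Joint ranges: [-2.91, 2.91], [-0.82, 2.16], [0.22, 2.67], [-1.22, 4.37], [0.12, 2.79], [-3.08, 3.08]. Speed limits (rad/s): [1.89, 1.89, 2.57, 3.01, 3.01, 3.01].

INTERFACE

Orientations are given as a rotation vector (axis times angle).
In Python, from workcell import manip gives the robot as it stands. The module is installed in compiled form; this text tells all that it offers.
- The arm moves only by the tool play_rows, never from a script. Its argument "motion" is one flat list of numbers, 7 for each row, row after row: the shift along the world's x, y, z in mm, then the turn, a rotation vector about the world's x, y, z in rad, then the finger opening in mm, from 0 to 85.4. A call has 1 to 20 rows; each row is the pose to reach, as a shift and turn from the pose commanded when the call began; what a row does not reach only later rows make up. A row lasts 1/8 s, in which the tool goes at most 62.5 mm and 10.7 degrees, less where a joint would pass 70% of its speed; a pose out of reach is approached as far as the arm can. A call with a gripper value outside its range is refused whole. The fingers move at their own pace and stop on an object; the grip force is fixed at half the most. Time passes only in rows, so rows that repeat a pose let the fingers close. It gives the time, the measured TCP pose, the force and the opening at its end, in the units of the state.
- manip.get_obs(): the state, without advancing time (a new reading comes with each control period).
- manip.capture(name): name is "scene" or "top" or "wrist"; returns the picture (480x640x3 uint8, red, green, blue); there is no depth.
- manip.camera_params(name): a dict with "intrinsics" (3x3 intrinsics, pixels), "R" (3x3) and "t" (3): a world point X has camera coordinates R X + t; the wrist camera has in their place "tool_from_camera" (4x4, takes a point from camera to tool coordinates, whose origin is the TCP and whose axes are the flange's). Camera axes: x right, y down, z forward; pixel columns grow to the right and rows downward; lengths in m; the calibration is good to about 2 mm. A picture is of the moment at which its call begins: read the wrist's pose just before it. camera_params takes no time and is no camera call.
- manip.close_job(): hands the job in, once; it reports no verdict.
The state is a dict: "time_s": time; "joint_positions": joint angles; "qd": joint speeds; "tau": joint torques, N m; "ee_pos": TCP position; "tool_rot": TCP orientation; "wrist_force": force on the tool from outside, world axes, zero at the start; "wrist_torque": the same for the moment, N m; "opening": finger opening in m.
Only numpy, scipy, OpenCV 4.12 (cv2) and the standard library are available. Lean on these libraries where they do the work, as an engineer would, in place of code of your own. Each camera call takes 0.05 s, during which the arm holds its last target. There are 200 camera calls.

## Working session

There is one attempt and no reset: what is moved stays moved. The work goes in short steps, Python scripts to look and compute and a tool call to move; the robot and the scene stay as the last step left them, time stands still between calls to the robot, and variables do not carry over. Pictures are saved under pics/ and viewed, about 8 in all and at most 12, crops included, and the job is handed in when it is done.

Besides the shell and the picture viewer there is one more tool, called after "Request:" by a JSON object that holds its "name" and its "arguments". play_rows: Moves the arm, as the interface text tells. Its arguments: {"type":"object","properties":{"motion":{"type":"array","items":{"type":"number"}}},"required":["motion"]}

```bash
mkdir -p pics; cat > h.py <<'E'
import numpy as np,cv2
from workcell import manip
from scipy.spatial.transform import Rotation as Rn
def save(n,f):
    im=manip.capture(n); cv2.imwrite('pics/'+f,im[:,:,::-1]); return im
def ray(n,uv,z,obs=None):
    p=manip.camera_params(n);K=np.array(p['intrinsics'])
    d=np.linalg.solve(K,np.array([uv[0],uv[1],1.]))
    if 'R' in p:
        R=np.array(p['R']);o=-R.T@np.array(p['t']);d=R.T@d
    else:
        o_=obs or manip.get_obs();T=np.array(p['tool_from_camera']);W=Rn.from_rotvec(o_['tool_rot']).as_matrix()
        o=np.array(o_['ee_pos'])+W@T[:3,3];d=W@T[:3,:3]@d
    return o+d*(z-o[2])/d[2]
def proj(n,X):
    p=manip.camera_params(n);c=np.array(p['R'])@X+np.array(p['t']);c=np.array(p['intrinsics'])@c;return c[:2]/c[2]
E
python3 - <<'E'
from h import *
a=save('top','top0.png');b=save('scene','scene0.png')
o=manip.get_obs();print(o['time_s'],o['ee_pos'],o['tool_rot'],o['wrist_force'])
for n in('top','scene'):
    p=manip.camera_params(n);print(n,-np.array(p['R']).T@p['t'],np.array(p['intrinsics']).round(1).tolist())
print(manip.camera_params('wrist'))
E
```

```text
0.1 [ 0.13807286 -0.60923855  0.23075545] [-3.12102655e+00 -3.49203065e-01  7.63414767e-05] [-0.10659756 -0.29319158  0.07966524]
top [0.20544793 0.10039211 1.39477986] [[586.4, 0.0, 322.5], [0.0, 586.4, 234.4], [0.0, 0.0, 1.0]]
scene [1.01948169 0.4152995  1.04901952] [[503.8, 0.0, 310.7], [0.0, 503.8, 229.9], [0.0, 0.0, 1.0]]
{'intrinsics': array([[349.23629002,   0.        , 314.97842108],
       [  0.        , 349.23629002, 239.10994065],
       [  0.        ,   0.        ,   1.        ]]), 'tool_from_camera': array([[-6.65084148e-04, -9.56446024e-01, -2.91908479e-01,
         7.35706202e-02],
       [ 9.99999741e-01, -7.16772097e-04,  7.01241958e-05,
         1.17562513e-03],
       [-2.76301861e-04, -2.91908356e-01,  9.56446253e-01,
        -1.42689340e-01],
       [ 0.00000000e+00,  0.00000000e+00,  0.00000000e+00,
         1.00000000e+00]])}
```

View pics/top0.png

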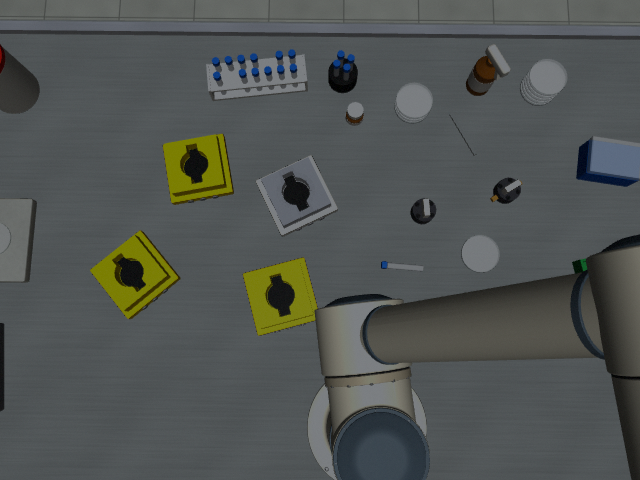

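View pics/scene0.png

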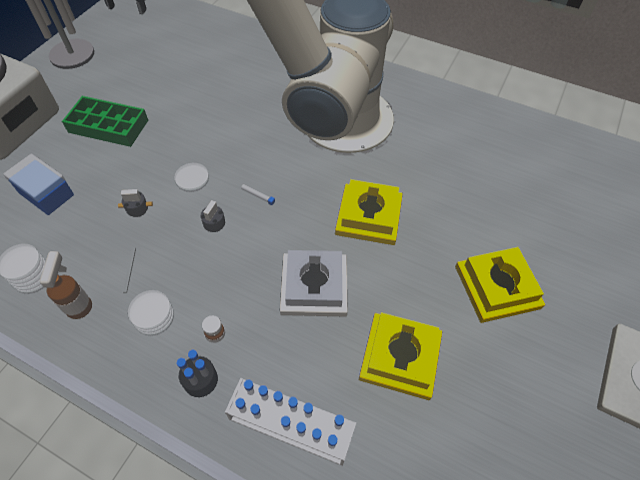

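```bash
python3 - <<'E'
from h import *
im=cv2.imread('pics/top0.png')
sc=cv2.imread('pics/scene0.png')
f=lambda i,x,y,w,h:cv2.resize(i[y:y+h,x:x+w],(400,300),interpolation=cv2.INTER_CUBIC)
g=np.vstack([np.hstack([f(im,250,149,100,75+15)if 0 else f(im,245,152,108,81),f(im,474,160,72,54)]),np.hstack([f(sc,264,237,104,78),f(sc,100,170,72,54)])])
cv2.imwrite('pics/crop0.png',np.clip(g.astype(float)*1.6,0,255))
for n,i,z in(('top',im,.078),('scene',sc,.078)):
    m=cv2.inRange(i,(150,150,150),(255,255,255)); k,l,s,c=cv2.connectedComponentsWithStats(m)
    for j in range(1,k):
        if 20<s[j,4]<600: print(n,s[j],c[j].round(1),ray(n,c[j],z).round(4))
E
```

```text
scene [205   0   9   4  21] [209.8   1. ] [-0.2127 -0.6087  0.078 ]
scene [214   0  41  17 249] [238.5   7.5] [-0.2256 -0.504   0.078 ]
scene [313   8   7  21  75] [316.8  17.6] [-0.2947 -0.25    0.078 ]
scene [323  33  45  23 458] [345.7  41.5] [-0.2258 -0.1143  0.078 ]
scene [385  37  19  25 177] [391.5  48.8] [-0.2582  0.0246  0.078 ]
scene [445  64  39  25 366] [464.6  77.1] [-0.2349  0.2631  0.078 ]
scene [481  70  25  25 265] [493.7  82.3] [-0.252   0.3445  0.078 ]
scene [557 100  15  18 124] [563.3 110.3] [-0.2274  0.5472  0.078 ]
scene [618 101  22  40 503] [629.2 121.5] [-0.2655  0.7143  0.078 ]
scene [575 104  19  22 176] [585.2 115.4] [-0.2346  0.6044  0.078 ]
scene [600 108  20  26 198] [609.8 120.2] [-0.2466  0.6671  0.078 ]
scene [  4 154  58  24 337] [ 26.8 165.8] [ 0.6041 -0.6154  0.078 ]
scene [242 184  27  16 103] [254.9 191.2] [ 0.407  -0.0599  0.078 ]
scene [121 189  16   5  70] [128.7 191.1] [ 0.5493 -0.334   0.078 ]
scene [204 200  12  14  73] [209.3 206.3] [ 0.4967 -0.133   0.078 ]
scene [ 11 251  47  39 506] [ 40.6 271. ] [ 0.8157 -0.3631  0.078 ]
scene [202 3
[... 266 characters left out ...]
404  16  18  44] [ 63.5 412.8] [ 1.022  -0.1055  0.078 ]
scene [ 89 416  23  15  55] [100.3 424.3] [ 1.0062 -0.031   0.078 ]
scene [114 432  21  16 109] [122.8 440.2] [1.0089 0.0237 0.078 ]
scene [176 439  18  11  23] [184.1 444.1] [0.9628 0.1262 0.078 ]
scene [ 78 440  11   8  30] [ 82.8 443.1] [ 1.0461 -0.0372  0.078 ]
scene [159 442  59  37 253] [186.3 456.5] [0.978  0.1418 0.078 ]
scene [127 445  62  35 550] [149.5 463.2] [1.0172 0.0904 0.078 ]
scene [ 97 465  21  15 181] [106.5 473.1] [1.065  0.0335 0.078 ]
scene [115 466  10  14  34] [119.2 474.3] [1.0562 0.0545 0.078 ][ WARN:0@0.915] global loadsave.cpp:1063 imwrite_ Unsupported depth image for selected encoder is fallbacked to CV_8U.
```

View pics/crop0.png

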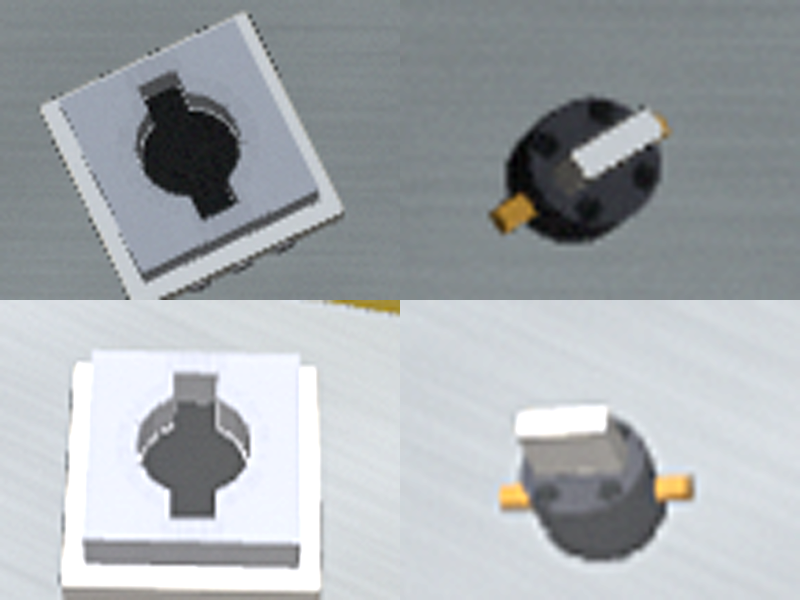

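```bash
python3 - <<'E'
from h import *
def c(x,y,s,x0,y0): return (x0+x*s,y0+y*s)
r=lambda n,q,z:ray(n,q,z)
h=[r('top',c(x-400,y,.18,474,160),.078) for x,y in((572,157),(650,110),(664,135),(588,180))]
hs=[r('scene',c(x-400,y-300,.18,100,170),.078) for x,y in((516,412),(604,405),(608,431),(518,440))]
for k in(h,hs):
    k=np.array(k);print(k.mean(0),np.degrees(np.arctan2(*(k[1]-k[0])[1::-1])),np.degrees(np.arctan2(*(k[2]-k[3])[1::-1])))
w=np.array([r('top',c(x,y,.27,245,152),.06) for x,y in((158,78),(219,212))])
ws=np.array([r('scene',c(x,y-300,.26,264,237),.06) for x,y in((195,373),(192,518))])
for k in(w,ws):print(k.mean(0),np.linalg.norm(k[1]-k[0]),np.degrees(np.arctan2(*(k[1]-k[0])[1::-1])))
print(r('top',(424,210),.07), r('top',(367,430),0))
E
```

```text
[ 0.5493484  -0.33474491  0.078     ] -58.34118329039168 -58.809975242265445
[ 0.55086191 -0.33142598  0.078     ] 123.38432853275602 124.87247566637728
[0.53634571 0.16827131 0.06      ] 0.09539402168393646 -155.0509298474171
[0.53616623 0.17044976 0.06      ] 0.09543359628427794 26.29237892378868
[ 0.49241787 -0.12887855  0.07      ] [-0.00719895 -0.00212461  0.        ]
```

Request:
{"name": "play_rows", "arguments": {"motion": [40,27,0,0,0,0.17,45,80,54,0,0,0,0.35,45,120,80,-5,0,0,0.52,45,160,107,-5,0,0,0.7,45,200,134,-10,0,0,0.87,45,240,161,-10,0,0,1.05,45,280,188,-15,0,0,1.22,45,320,215,-15,0,0,1.4,45,355,240,-20,0,0,1.57,45,390,262,-20,0,0,1.75,45,412,277,-20,0,0,1.916,45,412,277,-20,0,0,1.916,45,412,277,-20,0,0,1.916,45]}}

```text
time_s: 1.72
ee_pos: [0.5496, -0.3327, 0.211]
tool_rot: [-1.513, -2.753, 0.0]
wrist_force: [0.4, 0.1, 0.0]
opening: 0.0451
```

```bash
python3 - <<'E'
from h import *
o=manip.get_obs();im=save('wrist','w1.png');M=Rn.from_rotvec(o['tool_rot']).as_matrix()
print(o['time_s'],o['ee_pos'],M.round(3).tolist(),o['joint_positions'],o['opening'])
hsv=cv2.cvtColor(im,cv2.COLOR_RGB2HSV)
print(im[240,320])
m=((hsv[...,1]<40)&(hsv[...,2]>150)).astype(np.uint8)*255
k,l,s,c=cv2.connectedComponentsWithStats(m)
for j in range(1,k):
    if s[j,4]>300: print(s[j],c[j].round(1),ray('wrist',c[j],.078,o).round(4))
E
```

```text
1.725 [ 0.54958003 -0.33269785  0.2109775 ] [[-0.536, 0.844, -0.001], [0.844, 0.536, 0.0], [0.001, -0.0, -1.0]] [-6.37135862e-01  5.37168648e-01  1.32414430e+00 -2.51200557e-04
  1.28096940e+00 -1.20297442e+00] 0.04505090590205187
[232 234 233]
[     0      0    640    413 201681] [326.8 171. ] [ 0.5322 -0.2905  0.078 ]
[592 356  40  29 491] [607.8 370.8] [ 0.8536 -0.3045  0.078 ]
[ 588  398   52   54 1010] [613.2 422.4] [ 0.9026 -0.3444  0.078 ]
[ 435  411   62   69 1825] [459.4 449.8] [ 0.797  -0.4524  0.078 ]
[ 135  412   60   68 1544] [169.8 449.7] [ 0.5494 -0.6092  0.078 ]
```

View pics/w1.png

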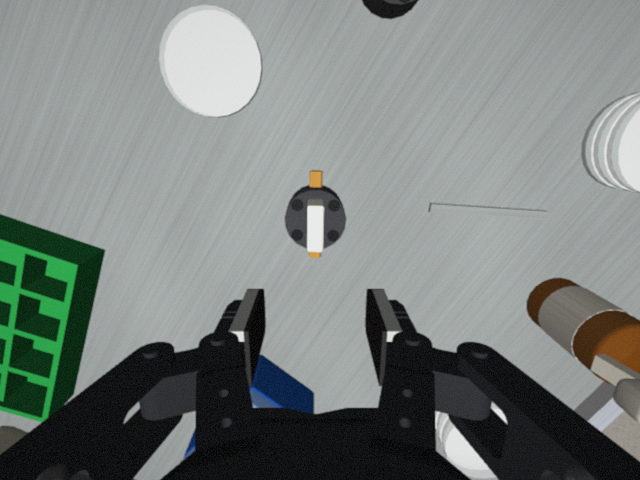

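The wrist view shows the handle's top at about (315, 206–252) inside the dark body, with brass pin ends at (316, 178) and (314, 256). It is well aligned with the jaws. I'll measure it precisely.

```bash
python3 - <<'E'
from h import *
o=manip.get_obs();im=cv2.imread('pics/w1.png')[:,:,::-1]
m=np.zeros((480,640),np.uint8);m[190:254,285:346]=(im[190:254,285:346].min(2)>170)*255
k,l,s,c=cv2.connectedComponentsWithStats(m);j=1+s[1:,4].argmax();print(s[j],c[j])
cn,_=cv2.findContours((l==j).astype(np.uint8),0,2);b=cv2.boxPoints(cv2.minAreaRect(cn[0]));P=np.array([ray('wrist',q,.078,o) for q in b]);print(b.tolist(),P.mean(0),[np.degrees(np.arctan2(*(P[i+1]-P[i])[1::-1])).round(1) for i in range(3)])
hsv=cv2.cvtColor(np.ascontiguousarray(im),cv2.COLOR_RGB2HSV);m=np.zeros((480,640),np.uint8);m[160:265,290:340]=((hsv[...,1]>100)&(hsv[...,2]>80))[160:265,290:340]*255
k,l,s,c=cv2.connectedComponentsWithStats(m);E=[ray('wrist',c[q],.03,o) for q in range(1,k) if s[q,4]>20];print(E,s[1:])
d=E[1]-E[0];print(np.degrees(np.arctan2(d[1],d[0])))
E
```

```text
[307 206  17  46 743] [314.60161507 228.33647376]
[[307.0, 206.0], [323.0, 206.0], [323.0, 251.0], [307.0, 251.0]] [ 0.54929858 -0.33519785  0.078     ] [np.float64(32.4), np.float64(-57.2), np.float64(-147.6)]
[array([ 0.53119575, -0.30587683,  0.03      ]), array([ 0.56942535, -0.36887361,  0.03      ])] [[309 171  13  17 206]
 [309 252  11   6  56]]
-58.74852605078404
```

Request:
{"name": "play_rows", "arguments": {"motion": [0,-2,-40,0,0,0,45,0,-2,-85,0,0,0,40,0,-2,-125,0,0,0,40,0,-2,-150,0,0,0,40,0,-2,-161,0,0,0,40,0,-2,-161,0,0,0,40,0,-2,-161,0,0,0,0,0,-2,-161,0,0,0,0,0,-2,-161,0,0,0,0,0,-2,-161,0,0,0,0,0,-2,-161,0,0,0,0,0,-2,-161,0,0,0,0]}}

```text
time_s: 3.28
ee_pos: [0.5507, -0.3351, 0.0516]
tool_rot: [1.509, 2.753, -0.001]
wrist_force: [-1.2, 0.3, 7.5]
opening: 0.0133
```

Request:
{"name": "play_rows", "arguments": {"motion": [0,0,20,0,0,0,0,0,0,60,0,0,0,0,0,0,105,0,0,0,0,0,0,140,0,0,0,0,0,20,150,0,0,0.02,0,-1,55,150,0,0,0.06,0,-2,95,150,0,0,0.11,0,-4,140,150,0,0,0.16,0,-5,185,150,0,0,0.21,0,-7,230,150,0,0,0.26,0,-8,275,150,0,0,0.31,0,-9,320,150,0,0,0.36,0,-10,365,150,0,0,0.41,0,-12,410,150,0,0,0.46,0,-13,450,150,0,0,0.51,0,-14,480,150,0,0,0.55,0,-14,498,150,0,0,0.576,0,-14,504,150,0,0,0.576,0,-14,504,150,0,0,0.576,0,-14,504,150,0,0,0.576,0]}}

```text
time_s: 5.78
ee_pos: [0.5361, 0.1686, 0.2002]
tool_rot: [-0.667, -3.07, 0.0]
wrist_force: [0.2, 0.5, -1.7]
opening: 0.0128
```

```bash
python3 - <<'E'
from h import *
o=manip.get_obs();a=save('wrist','w2.png');b=save('scene','s2.png')
print(o['time_s'],o['ee_pos'],o['joint_positions'],o['opening'],o['wrist_force'])
cv2.imwrite('pics/v2.png',np.hstack([cv2.resize(a[:,:,::-1],(400,300)),cv2.resize(b[140:380,200:520,::-1],(400,300))]))
E
```

```text
5.775 [0.53611756 0.16859155 0.20017952] [ 1.98548588e-01  4.38600335e-01  1.54244993e+00 -2.21158095e-04
  1.16079423e+00 -9.44154158e-01] 0.012798641170537804 [ 0.23815994  0.51451515 -1.72484342]
```

View pics/v2.png

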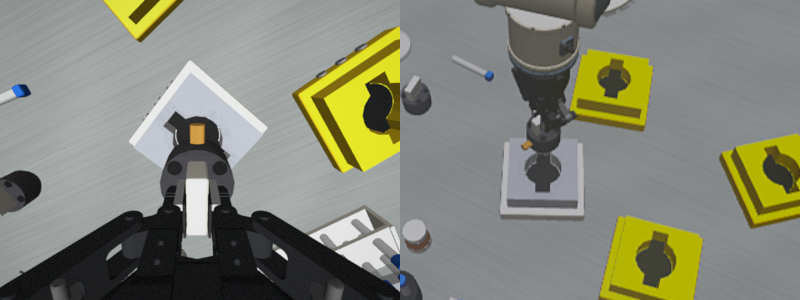

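The wrist half shows the insert held over the aluminium well, with the pin end at about (197, 133). In the scene half it hangs above the block. I'll enlarge both to check tilt and the well fix.

```bash
python3 - <<'E'
import cv2,numpy as np
a=cv2.imread('pics/w2.png');b=cv2.imread('pics/s2.png')
A=cv2.resize(a[80:380,190:440],(500,600),interpolation=cv2.INTER_CUBIC)
B=cv2.resize(b[150:330,270:360],(300,600),interpolation=cv2.INTER_CUBIC)
cv2.imwrite('pics/v3.png',np.hstack([A,B]))
E
```

```text
(no output)
```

View pics/v3.png

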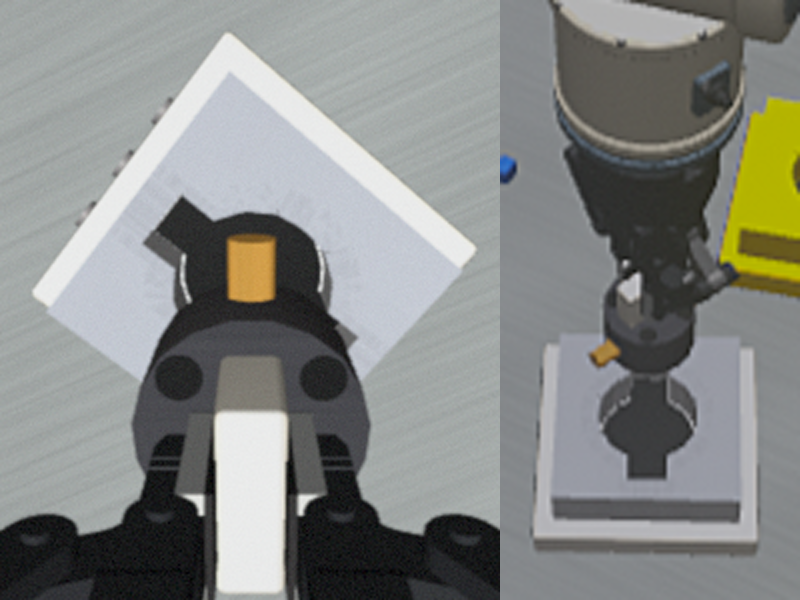

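```bash
python3 - <<'E'
from h import *
o=manip.get_obs();f=lambda x,y:(190+x/2,80+y/2)
C=[ray('wrist',f(*q),.06,o) for q in((48,312),(230,72),(462,268))];print(np.array(C).round(4),(C[0]+C[2])/2,np.linalg.norm(C[1]-C[0]),np.linalg.norm(C[2]-C[1]))
for a,b in((0,1),(1,2)):d=C[b]-C[a];print(np.degrees(np.arctan2(d[1],d[0])))
p=manip.camera_params('wrist');K=p['intrinsics'];T=np.linalg.inv(p['tool_from_camera'])
def pt(x,y,z):
    c=K@(T@[x,y,z,1])[:3];c=c[:2]/c[2];return ((c-[190,80])*2).round(0)
u=.0516 # underside ahead of TCP
for nm,x,z in(('handle top front',.02,u-.078),('handle top back',-.02,u-.078),('handle base front',.02,u-.046),('body front top',.028,u-.046),('pin tip top',.042,u-.030)):print(nm,pt(x,0,z))
E
```

```text
[[0.5085 0.0858 0.06  ]
 [0.4537 0.1962 0.06  ]
 [0.5632 0.2512 0.06  ]] [0.53584149 0.16850316 0.06      ] 0.12330295325809842 0.12252485560465978
116.37111530961629
26.680884411546344
handle top front [259. 418.]
handle top back [258. 602.]
handle base front [257. 357.]
body front top [257. 324.]
pin tip top [256. 247.]
```

Request:
{"name": "play_rows", "arguments": {"motion": [0,0,-20,0,0,0,0,0,0,-50,0,0,0,0,0,0,-75,0,0,0,0,0,0,-90,0,0,0,0,0,0,-98,0,0,0,0,0,0,-102,0,0,0,0,0,0,-104,0,0,0,0,0,0,-105,0,0,0,0,0,0,-106,0,0,0,0,0,0,-106,0,0,0,0]}}

```text
time_s: 7.12
ee_pos: [0.5361, 0.1695, 0.0944]
tool_rot: [0.665, 3.07, 0.0]
wrist_force: [0.4, -0.1, -1.7]
opening: 0.0128
```

Request:
{"name": "play_rows", "arguments": {"motion": [0,0,-1,0,0,0,0,0,0,-2,0,0,0,0,0,0,-2,0,0,0,0]}}

```text
time_s: 7.5
ee_pos: [0.5363, 0.1695, 0.0933]
tool_rot: [0.665, 3.069, 0.001]
wrist_force: [-4.5, -0.7, 17.2]
opening: 0.013
```

Request:
{"name": "play_rows", "arguments": {"motion": [0,0,0.7,0,0,0,0,0,0,0.7,0,0,0,0,0,0,0.7,0,0,0.05,0,0,0,0.7,0,0,0.12,0,0,0,0.7,0,0,0.2,0,0,0,0.7,0,0,0.28,0,0,0,0.7,0,0,0.36,0,0,0,0.7,0,0,0.36,0]}}

```text
time_s: 8.5
ee_pos: [0.5367, 0.1696, 0.0934]
tool_rot: [0.103, 3.139, 0.0]
wrist_force: [0.5, 0.2, 7.5]
opening: 0.013
```

```bash
python3 - <<'E'
from h import *
o=manip.get_obs();a=save('wrist','w4.png');b=save('scene','s4.png')
print(o['time_s'],o['ee_pos'],o['tool_rot'],o['wrist_force'],o['wrist_torque'])
A=cv2.resize(a[80:380,190:440,::-1],(500,600),interpolation=cv2.INTER_CUBIC)
B=cv2.resize(b[180:330,270:360,::-1],(300,500),interpolation=cv2.INTER_CUBIC)
cv2.imwrite('pics/v4.png',np.hstack([A,np.vstack([B,np.zeros((100,300,3),np.uint8)])]))
E
```

```text
8.5 [0.53669961 0.16957258 0.09343352] [1.02650065e-01 3.13856278e+00 4.91808263e-04] [0.50965559 0.24370166 7.5029513 ] [0.12215741 0.03354821 0.15505438]
```

View pics/v4.png

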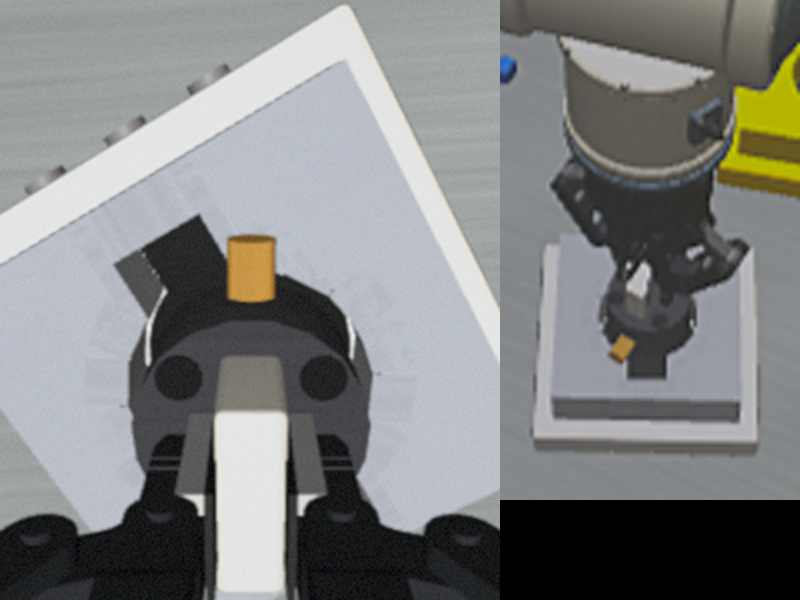

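The pin at crop (250, 268) lies on the rim, about 30° short of the slot at (185, 250), and the body is centred in the mouth. I'll keep turning under light press.

Request:
{"name": "play_rows", "arguments": {"motion": [0,0,0,0,0,0.08,0,0,0,0,0,0,0.16,0,0,0,0,0,0,0.24,0,0,0,0,0,0,0.32,0,0,0,0,0,0,0.4,0,0,0,0,0,0,0.47,0,0,0,0,0,0,0.52,0,0,0,-0.5,0,0,0.525,0,0,0,-1,0,0,0.525,0,0,0,-1.5,0,0,0.525,0,0,0,-1.5,0,0,0.525,0]}}

```text
time_s: 9.98
ee_pos: [0.5361, 0.1694, 0.0914]
tool_rot: [0.713, -3.06, 0.0]
wrist_force: [-0.2, -0.9, -2.3]
opening: 0.0128
```

Request:
{"name": "play_rows", "arguments": {"motion": [0,0,-2,0,0,0,0,0,0,-4,0,0,0,0,0,0,-6,0,0,0,0,0,0,-8,0,0,0,0,0,0,-10,0,0,0,0,0,0,-12,0,0,0,0,0,0,-13,0,0,0,0,0,0,-13.5,0,0,0,0,0,0,-13.5,0,0,0,0]}}

```text
time_s: 11.1
ee_pos: [0.5361, 0.1694, 0.078]
tool_rot: [0.713, -3.06, 0.0]
wrist_force: [-0.3, -0.4, -2.0]
opening: 0.0128
```

Request:
{"name": "play_rows", "arguments": {"motion": [0,0,-0.5,0,0,0,0,0,0,-1,0,0,0,0,0,0,-1,0,0,0,0]}}

```text
time_s: 11.48
ee_pos: [0.5362, 0.1695, 0.0776]
tool_rot: [-0.713, 3.059, -0.0]
wrist_force: [-2.9, -0.0, 10.7]
opening: 0.013
```

Request:
{"name": "play_rows", "arguments": {"motion": [0,0,0.5,0,0,0,0,0,0,0.5,0,0,0,20,0,0,0.5,0,0,0,40,0,0,0.5,0,0,0,40,0,0,0.5,0,0,0,40,0,0,0.5,0,0,0,40,0,0,10,0,0,0,40,0,0,40,0,0,0,40,0,0,90,0,0,0,40,0,0,140,0,0,0,40,0,-50,150,0,0,0,40,0,-110,150,0,0,0,40,0,-160,150,0,0,0,40,0,-180,150,0,0,0,40,0,-180,150,0,0,0,40]}}

```text
time_s: 13.35
ee_pos: [0.5361, -0.0113, 0.2274]
tool_rot: [-0.71, 3.06, -0.0]
wrist_force: [-0.1, 0.6, 0.1]
opening: 0.0397
```

```bash
python3 - <<'E'
from h import *
o=manip.get_obs();a=save('top','t5.png');b=save('scene','s5.png')
print(o['time_s'],o['ee_pos'],o['wrist_force'],o['opening'])
X=np.array([.536,.1695,.06+.044]);print(proj('scene',X),proj('top',X))
A=cv2.resize(a[150:240,240:350,::-1],(400,328),interpolation=cv2.INTER_CUBIC)
B=cv2.resize(b[237:315,264:368,::-1],(400,300),interpolation=cv2.INTER_CUBIC)
cv2.imwrite('pics/v5.png',np.hstack([A[:300],B]))
cv2.imwrite('pics/v5.png',np.vstack([np.hstack([A[:300],B]),cv2.resize(b[120:300,60:420,::-1],(800,300)) if 0 else cv2.resize(b[:,:,::-1],(400,300)).repeat(2,1)*0+np.hstack([cv2.resize(b[:,:,::-1],(400,300)),cv2.resize(a[:,:,::-1],(400,300))])]))
E
```

```text
13.35 [ 0.53614966 -0.01129808  0.22739443] [-0.06423441  0.59735471  0.13976764] 0.03968170384585592
[314.05496294 264.31028632] [294.41273946 186.49766212]
```

View pics/v5.png

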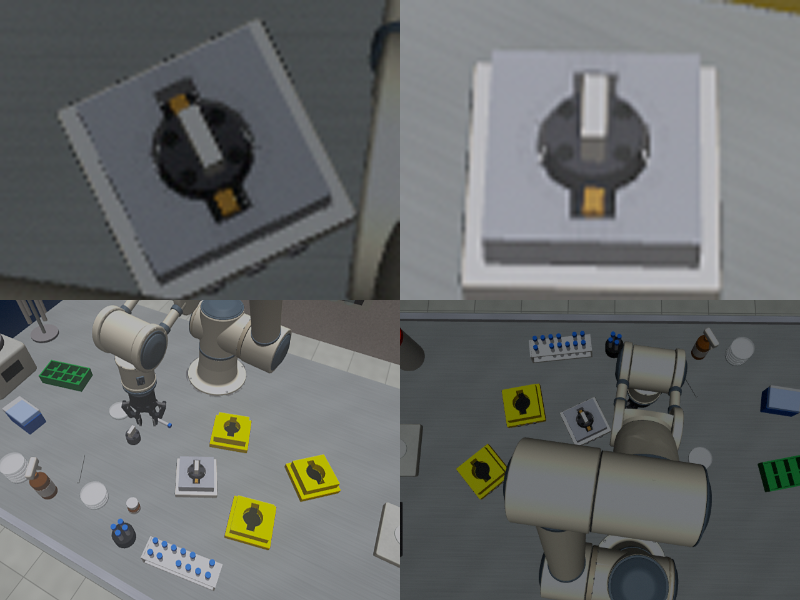

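The insert stands upright in the aluminium well with its pin inside both slots: pin ends at crop (180, 102) and (227, 203) in the top view, (593, 200) in the scene view. The plain insert is standing untouched, and the gripper is clear at z 0.227.

```bash
python3 -c "
from workcell import manip
print(manip.close_job())"
```

```text
the job is handed in; nothing more can be done
None
```

The pinned insert is upright and fully home in the aluminium mixer's well, released, and I handed the job in at about 13.4 s of the 43 s allowed.

- **Placing:** I set it on the rim with the pin about 50° from the slots. Contact came at a tool height of 93.5 mm against 93.6 mm predicted. The press was briefly 17 N, then I eased it to about 7.5 N for turning. A picture partway through the turn showed the pin lying on the rim.
- **Dropping in:** I turned it until the pin lined up with the slots. The press force disappeared, and I lowered it until it met the floor of the well at 77.6 mm, the height predicted for fully home. It read 10.7 N there, before I released it.
- **Last checks:** The final top and scene pictures show the pin inside both slots and the insert upright. The plain insert is still standing where it was, and the gripper is well clear with about 0.6 N on the wrist. No check failed or disagreed.

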